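Unpile the ointment things into their trays

ROBOT

A 6-joint arm with a two-finger parallel gripper is mounted at the origin on a cart in front of the work surface, level with it; the furniture and walls round the work are solid. World frame = base frame: x ahead of the robot, y to its left, z up, the work surface at z = 0. Lengths are in mm, angles in degrees, forces in N, time in s.
With the tool pointing down it reaches from about 250 to 800 mm from the base axis. Payload 8.5 kg.
Tool frame: the origin (TCP) lies at the very end of the fingers, on their centre line; the grasp point (between the pads) lies behind it (arm.pinch_z is the z of the grasp point in the tool frame, in mm); z points along the fingers, y is the line along which they close (so a half turn about z gives the same grasp; the last joint's range is limited). The gripper opens to 85 mm and grips with 20 to 120 N. Pads are 22 mm wide; open, the fingers measure 114 mm over their backs; the gripper's body (76 mm by 85 mm) begins 54 mm behind the grasp point. The pads swing forward as they close: fully open they stand 13 mm farther back than shut.
Start: joints at [72.938, 13.648, -0.773, 75.585, 0, 90], TCP at [154.028, 501.846, 192.776] pointing down, gripper open.
Joint ranges: [-152.45, 152.45], [-59.26, 108.67], [-65.41, 83.53], [-104.44, 129.93], [-82.83, 76.93], [-180, 180]. Speed limits (degrees/s): [127.2, 127.2, 159.86, 180, 180, 180].

INTERFACE

Orientations are given as [roll, pitch, yaw] about the fixed x, y, z axes, in that order (R = Rz(yaw) Ry(pitch) Rx(roll)).
In Python, from station import arm gives the robot as it stands.
- The arm moves only by the shell command python3 -m jog 'ROWS' [FORCE]. ROWS is JSON, a list of rows, each a list of 3 entries, a list of its own where there are three numbers: the shift along the world's x, y, z in m, then the turn about the world's z in degrees, then the finger opening in m, from 0 to 0.0854. In form: [[[dx, dy, dz], spin, fingers], ...]. A call has 1 to 8 rows; each row is the pose to reach, as a shift and turn from the pose commanded when the call began; what a row does not reach only later rows make up. A row lasts 1/8 s, in which the tool goes at most 62.5 mm and 10.7 degrees, less where a joint would pass 70% of its speed; a pose out of reach is approached as far as the arm can. A call with a gripper value outside its range is refused whole. The fingers move at their own pace and stop on an object; FORCE is the grip in N (left out, the last holds). Time passes only in rows, so rows that repeat a pose let the fingers close. It gives the time, the measured TCP pose, the force, the opening and the grip force at its end, in the units of the state.
- arm.sense(): the state, without advancing time (a new reading comes with each control period).
- arm.grab_frame(name): name is "scene" or "top" or "wrist"; returns a dict with "frame" (480x640x3 uint8, red, green, blue), "K" (3x3 intrinsics, pixels), "world_from_camera" (4x4, takes a point from camera to world coordinates). Camera axes: x right, y down, z forward; pixel columns grow to the right and rows downward; lengths in mm; the calibration is good to about 2 mm. A picture is of the moment at which its call begins. There is no depth.
- arm.sign_off(): hands the job in; it is judged then, once.
The state is a dict: "clock": time; "qpos": joint angles; "qvel": joint speeds; "joint_efforts": joint torques, N m; "tool_pos": TCP position; "ee_rot": TCP orientation; "contact_force": force on the tool from outside, world axes, zero at the start; "wrist_torque": the same for the moment, N m; "finger_gap": finger opening in mm; "gripper_force": force on a finger pad.
Only numpy, scipy, OpenCV 4.12 (cv2) and the standard library are available. Lean on these libraries where they do the work, as an engineer would, in place of code of your own. Each camera call takes 0.05 s, during which the arm holds its last target. There are 200 camera calls.

TASK

Two small piles stand on the clipboard: a large white pot on a carton, and a little brass weight on a small pot on a square dark slab. Take the piles apart and set each of the five things upright and flat in the middle of its own grey tray, inside the raised rim: the carton in the oblong tray and the slab in the square one, both lying square with the rim, the large pot in the largest round tray, the small pot in the middle-sized one and the weight in the smallest. Do not tip anything over on the way.

Things in the scene. Friction and masses are not known exactly. Their poses are not given: they have to be found in the camera images.
- carton: White cardboard capsule carton, closed, 52 mm (its x) by 84 mm (its y) by 30 mm high. Lies flat at the bottom of one pile, on the clipboard (3 mm thick), with the large pot on top of it. Origin at the centre of its underside, z up. Grip across its 52 mm width.
- large_pot: Large white screw pot with white lid, round, 62 mm in diameter, 66 mm high (body 58 mm wide up to 50 mm, lid above). Stands on the carton. Origin at the centre of its underside, z up.
- slab: Small square dark steel ointment slab, plain with rounded edges, 60 x 60 x 18 mm, bottom of the other pile, lies flat on the clipboard (3 mm thick) under the small pot. Origin at the centre of its underside, x and y along its sides, z up; 0.15 kg.
- small_pot: Small round white ointment pot with a lid, 44 mm in diameter, 40 mm high. Stands on the slab and carries the weight. Origin at the centre of its underside, z up.
- weight: Little round brass balance weight with a knob on top, 28 mm in diameter, 40 mm high, 0.05 kg. Stands on the small pot. To the fingers it is a plain body that narrows only slightly towards the knob: grip it low, around the cylinder. Origin at the centre of its underside, z up.
- carton_tray: Oblong low grey tray for the carton, 74 mm (its x) by 106 mm (its y) outside, 68 by 100 mm inside. Its origin is the centre of its underside, on the counter, z up. Floor 3 mm thick, wall 3 mm thick, rim 7 mm above the counter. Fixed to the counter.
- slab_tray: Square low grey tray for the slab, 82 mm outside, 76 mm inside, x and y along its sides. Its origin is the centre of its underside, on the counter, z up. Floor 3 mm thick, wall 3 mm thick, rim 7 mm above the counter. Fixed to the counter.
- large_tray: Largest of the three round low grey trays, for the large pot, 84 mm in diameter outside, 78 mm inside. Its origin is the centre of its underside, on the counter, z up. Floor 3 mm thick, wall 3 mm thick, rim 7 mm above the counter. Fixed to the counter.
- small_tray: Middle one of the three round low grey trays, for the small pot, 66 mm in diameter outside, 60 mm inside. Its origin is the centre of its underside, on the counter, z up. Floor 3 mm thick, wall 3 mm thick, rim 7 mm above the counter. Fixed to the counter.
- weight_tray: Smallest of the three round low grey trays, for the weight, 50 mm in diameter outside, 44 mm inside. Its origin is the centre of its underside, on the counter, z up. Floor 3 mm thick, wall 3 mm thick, rim 7 mm above the counter. Fixed to the counter.
Things that resemble listed ones, but are neither listed nor needed, are in the scene too. Leave any blue look-alike of the small_pot alone.

How it is judged:
By the outcome, as a careful person would: the job done as asked, in the order asked, and still so for the second after the job is handed in, with the robot touching nothing.
It also fails if it takes over 136 s, if anything falls off the work surface, if the arm or the gripper's body presses on something with over 40 N, if the wrist force passes 120 N, or if a joint passes its speed limit or range.

## Working session

There is one attempt and no reset: what is moved stays moved. The work goes in short steps, Python scripts to look and compute and a shell command to move; the robot and the scene stay as the last step left them, time stands still between calls to the robot, and variables do not carry over. Pictures are saved under pics/ and viewed, at most 14 in all, crops included, and the job is handed in when it is done.

```bash
mkdir -p pics; ls; python3 - <<'E'
from station import arm
import cv2,numpy as np
print(arm.pinch_z, arm.sense())
for n in("scene","top","wrist"):
    f=arm.grab_frame(n); cv2.imwrite(f"pics/{n}0.png",f["frame"][:,:,::-1]); print(n,f["K"].tolist(),np.round(f["world_from_camera"],3).tolist())
E
```

```text
pics
-18.700000000000003 {'clock': 0.0, 'qpos': array([ 7.29357601e+01,  1.36806045e+01, -8.16055564e-01,  7.55838123e+01,
       -1.02463105e-03,  9.00005979e+01]), 'qvel': array([ 0.05261579,  0.02391341,  0.0352333 , -0.05261522,  0.05944769,
       -0.0430354 ]), 'joint_efforts': array([-1.68255508e-03, -5.38773608e+01,  3.46434903e+01,  1.81656185e-02,
       -8.89542230e-05,  4.60963832e-06]), 'tool_pos': array([153.92936224, 501.44760641, 192.18691178]), 'ee_rot': array([-1.79919528e+02,  1.02546981e-03,  1.62935164e+02]), 'contact_force': array([ 0.19084008, -0.53354216,  0.3603954 ]), 'wrist_torque': array([ 0.08499678,  0.00523789, -0.01041495]), 'gripper_force': 0.0, 'finger_gap': 85.18589978753273}
scene [[484.52735825465186, 0.0, 318.1925734647787], [0.0, 484.52735825465186, 240.9713706023546], [0.0, 0.0, 1.0]] [[0.862, -0.381, 0.333, 131.872], [-0.506, -0.669, 0.544, -634.695], [0.015, -0.638, -0.77, 913.535], [0.0, 0.0, 0.0, 1.0]]
top [[543.0199744309173, 0.0, 324.2911297781637], [0.0, 543.0199744309173, 240.21314696455448], [0.0, 0.0, 1.0]] [[0.355, -0.903, 0.24, 146.27], [-0.935, -0.342, 0.096, -160.166], [-0.005, -0.259, -0.966, 1598.185], [0.0, 0.0, 0.0, 1.0]]
wrist [[372.08803837545474, 0.0, 321.67166034711977], [0.0, 372.08803837545474, 239.7648042628042], [0.0, 0.0, 1.0]] [[0.293, 0.911, 0.292, 80.424], [0.956, -0.279, -0.09, 524.86], [-0.001, 0.305, -0.952, 373.632], [0.0, 0.0, 0.0, 1.0]]
```

View pics/scene0.png

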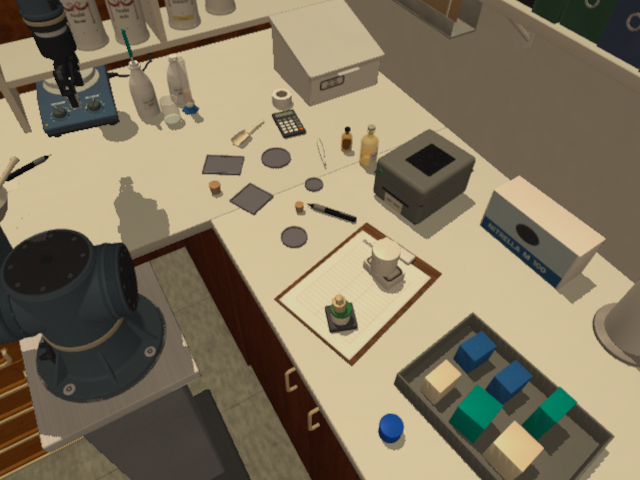

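View pics/top0.png

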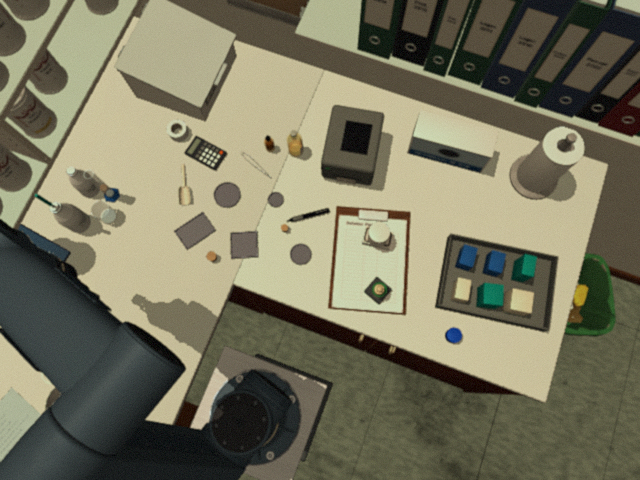

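Scene: the five grey trays are the oblong at (223,165), square at (252,198), and rounds at (276,157) large, (294,237) middle and (314,184) small. The weight pile is at (341,312), the large pot on the carton at (385,262), and the blue decoy at (391,428), which I will leave alone. The corks at (215,187) and (299,207) could be mistaken for the weight.

```bash
cat > h.py <<'E'
from station import arm
import cv2,numpy as np
def ray(f,u,v,z):
    K=f["K"];T=f["world_from_camera"]
    d=T[:3,:3]@np.linalg.inv(K)@np.array([u,v,1.]);o=T[:3,3]
    return (o+d*(z-o[2])/d[2])[:2]
def plane(f,cnt,z): return np.array([ray(f,*p,z) for p in np.asarray(cnt).reshape(-1,2)],np.float32)
def grab(n,name=None):
    f=arm.grab_frame(n)
    if name: cv2.imwrite(f"pics/{name}.png",f["frame"][:,:,::-1])
    return f
E
python3 - <<'E'
from h import *
for n,seeds in(("top",dict(carton=(195,231),slab=(244,245),large=(227,195),small=(301,254),weight=(276,200))),("scene",dict(carton=(223,165),slab=(252,198),large=(276,157),small=(294,237),weight=(314,184)))):
    f=grab(n); v=f["frame"].max(2)
    m=(v<150).astype(np.uint8)
    _,lab=cv2.connectedComponents(m)
    for k,s in seeds.items():
        c=max(cv2.findContours((lab==lab[s[1],s[0]]).astype(np.uint8),0,1)[0],key=len)
        P=plane(f,c,5); r=cv2.minAreaRect(P); e=cv2.minEnclosingCircle(P)
        print(n,k,np.round(r[0]),np.round(r[1]),round(r[2],1))
a=cv2.resize(grab("top")["frame"][195:315,325:415],None,fx=4.4,fy=4.4)
b=cv2.resize(grab("scene")["frame"][225:345,305:415],None,fx=4.4,fy=4.4)
h=min(len(a),len(b));i=np.hstack([a[:h,:],b[:h]])
i=cv2.resize(i,(800,int(800*i.shape[0]/i.shape[1])))
cv2.imwrite("pics/c1.png",i[:,:,::-1])
E
```

```text
top carton [432. 379.] [ 77. 107.] 56.8
top slab [444. 222.] [85. 85.] 25.2
top large [573. 335.] [82. 85.] 20.7
top small [477.  50.] [62. 64.] 20.7
top weight [611. 187.] [49. 50.] 20.7
scene carton [434. 378.] [ 81. 109.] 56.7
scene slab [446. 219.] [88. 87.] 24.7
scene large [575. 332.] [89. 82.] 74.0
scene small [480.  50.] [67. 64.] 60.4
scene weight [615. 186.] [54. 46.] 60.5
```

View pics/c1.png

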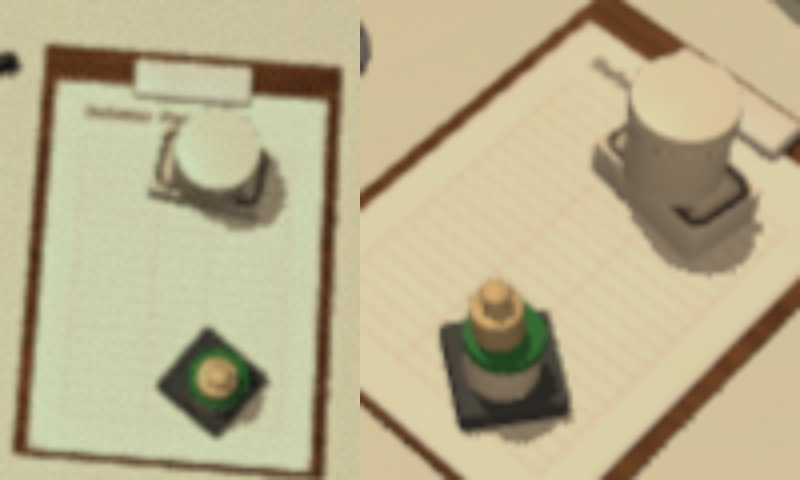

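The crops show the brass weight, with its knob at crop px (218,375), on a green-lidded white pot on a dark slab. The white pot, top at (219,150), stands on a carton. Neither pile is blue, so the choice holds. Now I'll measure the piles.

```bash
python3 - <<'E'
from h import *
for n,box,kn,lp in(("top",(355,265,400,310),(379.5,288.8),(379.7,232.5)),("scene",(318,285,365,335),(338.7,298),(386.5,249.5))):
    f=grab(n); I=f["frame"].astype(int); x0,y0,x1,y1=box
    print(n,"knob",ray(f,*kn,101).round(),"lpot",ray(f,*lp,99).round())
    S=I[y0:y1,x0:x1]
    g=((S[...,1]-S[...,0]>25)).astype(np.uint8)
    d=((S.max(2)<75)|(g>0)).astype(np.uint8)
    for nm,m,z in(("lid",g,61),("slab",d,21)):
        c=max(cv2.findContours(m,0,1)[0],key=len)+np.array([x0,y0])
        P=plane(f,c,z); r=cv2.minAreaRect(P);print(nm,np.round(r[0]),np.round(r[1]),round(r[2],1),np.round(cv2.minEnclosingCircle(P)[0]))
print(arm.sense()["tool_pos"])
E
```

```text
top knob [ 442. -205.] lpot [ 597. -152.]
lid [ 449. -205.] [41. 40.] 19.5 [ 450. -205.]
slab [ 452. -204.] [57. 56.] 69.8 [ 453. -203.]
scene knob [ 444. -207.] lpot [ 600. -153.]
lid [ 449. -215.] [32. 43.] 77.3 [ 450. -210.]
slab [ 453. -206.] [67. 57.] 69.6 [ 452. -207.]
[154.02135727 501.80966247 192.70997299]
```

```bash
python3 -m jog '[[[0.03,-0.04,0.05],-10,0.085],[[0.06,-0.09,0.05],-20,0.085],[[0.1,-0.14,0.05],-30,0.085],[[0.14,-0.19,0.05],-40,0.085],[[0.18,-0.24,0.05],-50,0.085],[[0.22,-0.29,0.05],-60,0.085],[[0.25,-0.34,0.05],-70,0.085],[[0.26,-0.39,0.05],-80,0.085]]' && python3 -m jog '[[[0.01,-0.05,0],-10,0.06],[[0.02,-0.1,0],-18,0.06],[[0.02,-0.15,0],-18,0.06],[[0.03,-0.2,0],-18,0.06],[[0.03,-0.25,0],-18,0.06],[[0.03,-0.29,0],-18,0.06],[[0.03,-0.3,0],-18,0.06],[[0.03,-0.3,0],-18,0.06]]' && python3 - <<'E'
from h import *
f=grab("wrist","w1");s=arm.sense();print(s["tool_pos"],s["ee_rot"],s["qpos"])
E
```

```text
clock: 1.45
tool_pos: [415.4, 109.9, 242.6]
ee_rot: [180.0, -0.0, 82.6]
contact_force: [-0.3, -0.7, 0.5]
finger_gap: 85.0
gripper_force: 0.0
clock: 2.45
tool_pos: [443.9, -188.2, 242.7]
ee_rot: [-180.0, -0.0, 64.9]
contact_force: [0.2, 0.0, 0.3]
finger_gap: 59.9
gripper_force: 0.0
[ 443.94085253 -187.55239924  242.73321538] [-1.79973415e+02 -2.04299604e-02  6.49282771e+01] [-2.29180201e+01  8.70469311e+00  1.70365940e-01  8.14914717e+01
  2.14146159e-02  9.21536933e+01]
```

View pics/w1.png

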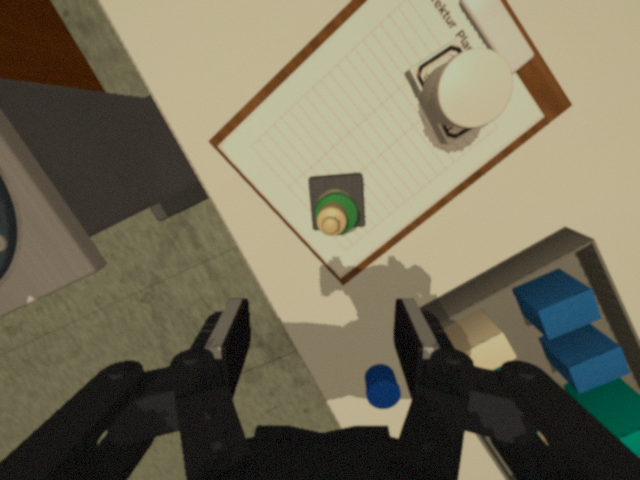

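The wrist view shows the weight at (331,220), the green lid at (337,212), the slab at (337,200), the large pot's lid at (475,88) and the carton's black outline at (440,65)-(460,130).

```bash
python3 - <<'E'
from h import *
f=grab("wrist"); I=f["frame"].astype(int); r,g,b=I[...,0],I[...,1],I[...,2]
x0,y0,x1,y1=295,165,380,250
sub=lambda m:(m[y0:y1,x0:x1]).astype(np.uint8)
def big(m): return max(cv2.findContours(m,0,1)[0],key=len)+np.array([x0,y0])
G=sub(g-r>25); c=cv2.convexHull(big(G)); P=plane(f,c,61); print("lid",cv2.minEnclosingCircle(P),cv2.minAreaRect(P))
D=sub((I.max(2)<85)|(g-r>25)); P=plane(f,big(D),21); print("slab",cv2.minAreaRect(P), cv2.boundingRect(big(D)))
print("knob",ray(f,329.5,226,101))
B=sub((r-b>45)&(r>90)); print("brass",cv2.boundingRect(big(B)),cv2.minEnclosingCircle(plane(f,big(B),93)))
# large pot lid
x0,y0,x1,y1=430,40,520,135
W=cv2.Canny(I.astype(np.uint8),60,150)
cs=cv2.HoughCircles(cv2.cvtColor(I.astype(np.uint8),cv2.COLOR_RGB2GRAY)[y0:y1,x0:x1],cv2.HOUGH_GRADIENT,1.5,50,param1=120,param2=15,minRadius=30,maxRadius=45)
print(cs)
for c in cs[0][:2]: print("lpot",ray(f,c[0]+x0,c[1]+y0,99), 2*np.linalg.norm(ray(f,c[0]+x0+c[2],c[1]+y0,99)-ray(f,c[0]+x0,c[1]+y0,99)))
z=cv2.resize(I[150:255,280:390].astype(np.uint8),None,fx=5,fy=5,interpolation=2); cv2.imwrite("pics/c2.png",z[:,:,::-1])
E
```

```text
lid ((453.71185302734375, -203.68759155273438), 21.456064224243164) ((457.3449401855469, -201.0922088623047), (32.88802719116211, 42.70446014404297), 36.86814880371094)
slab ((456.5823669433594, -203.7802734375), (63.89030456542969, 56.289939880371094), 68.99305725097656) (310, 175, 54, 58)
knob [ 446.40019391 -201.29453297]
brass (316, 204, 31, 33) ((450.068603515625, -199.2346649169922), 15.43571662902832)
[[[48.75 51.75 40.8 ]]]
lpot [ 603.58729635 -150.21278764] 66.41513784127402
```

View pics/c2.png

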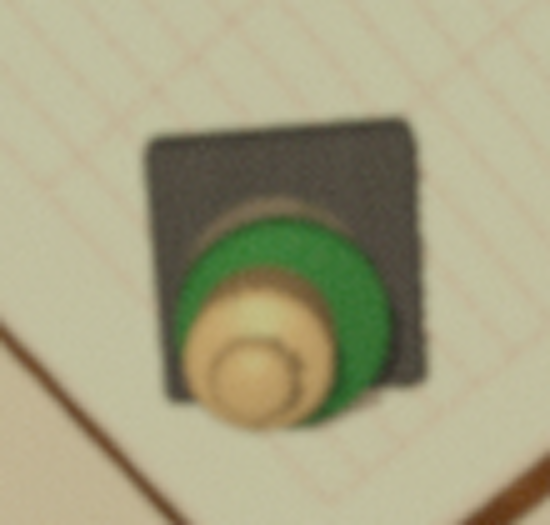

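```bash
python3 -m jog '[[[0,-0.008,-0.05],0,0.06],[[0.001,-0.015,-0.1],0,0.06],[[0.0015,-0.015,-0.14],0,0.06],[[0.0015,-0.015,-0.165],0,0.06],[[0.0015,-0.015,-0.179],0,0.06],[[0.0015,-0.015,-0.179],0,0.06],[[0.0015,-0.015,-0.179],0,0.06]]' 25 && python3 - <<'E'
from h import *
grab("scene","s2");f=grab("wrist","w2")
a=cv2.imread("pics/s2.png")[250:370,280:440];b=cv2.imread("pics/w2.png")
cv2.imwrite("pics/c3.png",np.hstack([cv2.resize(a,(400,300)),cv2.resize(b,(400,300))]))
E
```

```text
clock: 3.42
tool_pos: [446.3, -203.2, 64.8]
ee_rot: [179.9, -0.0, 65.0]
contact_force: [0.7, 0.1, 0.2]
finger_gap: 60.2
gripper_force: 0.0
```

View pics/c3.png

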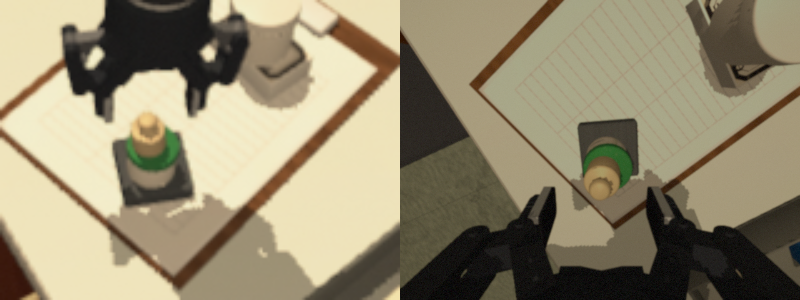

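```bash
python3 - <<'E'
from h import *
def proj(f,p):
    T=np.linalg.inv(f["world_from_camera"]);q=f["K"]@(T[:3,:3]@np.array(p)+T[:3,3]);return (q[:2]/q[2]).round(1)
s=arm.sense();print(s["tool_pos"],s["clock"])
for n in("scene","wrist"):
    f=grab(n,n+"3")
    print(n,"tcp",proj(f,s["tool_pos"]),"weighttop",proj(f,(445,-204,101)),"base",proj(f,(445,-204,61)))
    for e in(30,-30): print(proj(f,s["tool_pos"]+np.array([.906*e,-.42*e,8])))
a=cv2.imread("pics/scene3.png")[250:370,280:440];b=cv2.imread("pics/wrist3.png")
cv2.imwrite("pics/c4.png",np.hstack([cv2.resize(a,(400,300)),cv2.resize(b,(400,300))]))
E
```

```text
[ 446.29091725 -203.35020467   64.83347651] 3.525
scene tcp [337.8 305.7] weighttop [338.3 296.5] base [337.4 307.2]
[352.5 302.5]
[323.4 304.7]
wrist tcp [319.9 277.2] weighttop [317.7 312.8] base [318.3 276.3]
[378.8 283.3]
[260.9 283.7]
```

View pics/c4.png

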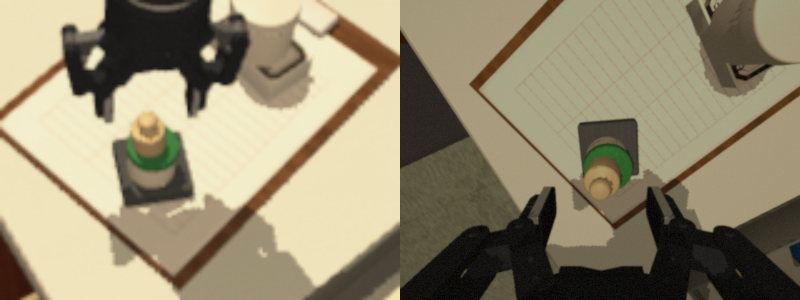

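Weight and fingers are centred at wrist px (320,299), but the tips look higher than the reported TCP. I'll check this with the fingers closed, clear of the pile.

```bash
python3 -m jog '[[[0,0,0.04],0,0.06],[[0,0,0.08],0,0.04],[[0,0,0.08],0,0.028],[[0,0,0.08],0,0.028],[[0,0,0.08],0,0.028],[[0,0,0.08],0,0.028]]' && python3 - <<'E'
from h import *
def proj(f,p):
    T=np.linalg.inv(f["world_from_camera"]);q=f["K"]@(T[:3,:3]@np.array(p)+T[:3,3]);return tuple(int(v) for v in (q[:2]/q[2]).round())
s=arm.sense();out=[]
for n,sl in(("scene",np.s_[220:370,260:460]),("wrist",np.s_[120:420,120:520])):
    f=grab(n,n+"4");i=f["frame"][:,:,::-1].copy()
    for z in(0,18.7): cv2.circle(i,proj(f,s["tool_pos"]+np.array([0,0,z])),2,(0,0,255),-1)
    cv2.circle(i,proj(f,(445,-204,101)),2,(255,0,0),-1)
    out.append(cv2.resize(i[sl],(400,300),interpolation=2))
cv2.imwrite("pics/c5.png",np.hstack(out))
E
```

```text
clock: 4.38
tool_pos: [445.0, -202.9, 143.0]
ee_rot: [-179.9, -0.0, 64.9]
contact_force: [-0.4, 0.0, -0.8]
finger_gap: 27.8
gripper_force: 0.0
```

View pics/c5.png

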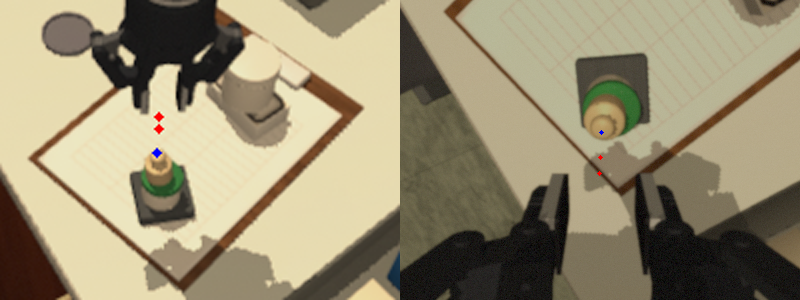

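In both views the fingertips, at scene crop (160,110), sit about 30 mm short of the projected TCP at (159,128). I'll descend to TCP z≈40 with fingers wide, which is clear of the pile either way, and compare.

```bash
python3 -m jog '[[[0,0,0],0,0.065],[[0,0,0],0,0.065],[[0,0,0],0,0.065],[[0,0,-0.05],0,0.065],[[0,0,-0.09],0,0.065],[[0,0,-0.103],0,0.065],[[0,0,-0.103],0,0.065],[[0,0,-0.103],0,0.065]]' && python3 - <<'E'
from h import *
out=[]
for n,sl in(("scene",np.s_[250:370,260:420]),("wrist",np.s_[180:420,160:480])):
    f=grab(n,n+"5");out.append(cv2.resize(f["frame"][:,:,::-1][sl],(400,300),interpolation=2))
cv2.imwrite("pics/c6.png",np.hstack(out))
E
```

```text
clock: 5.48
tool_pos: [446.6, -203.6, 42.2]
ee_rot: [179.9, -0.0, 64.9]
contact_force: [-0.6, -0.5, -0.4]
finger_gap: 65.1
gripper_force: 0.0
```

View pics/c6.png

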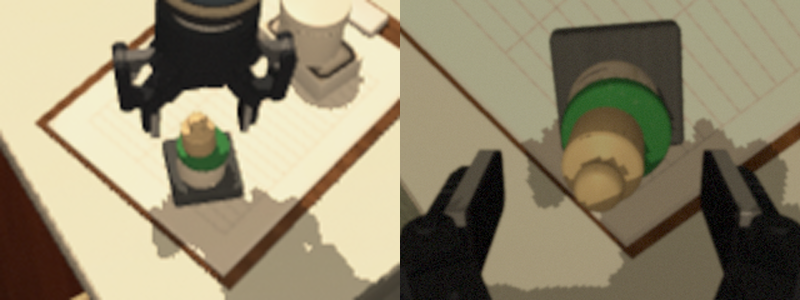

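```bash
python3 -m jog '[[[0,0,-0.005],0,0.065],[[0,0,-0.01],0,0.06],[[0,0,-0.01],0,0.05],[[0,0,-0.01],0,0.044],[[0,0,-0.01],0,0.038],[[0,0,-0.01],0,0.036],[[0,0,-0.01],0,0.036]]' 20 && python3 - <<'E'
from h import *
out=[]
for n,sl in(("scene",np.s_[250:370,260:420]),("wrist",np.s_[180:420,160:480])):
    f=grab(n,n+"6");out.append(cv2.resize(f["frame"][:,:,::-1][sl],(400,300),interpolation=2))
cv2.imwrite("pics/c7.png",np.hstack(out))
E
```

```text
clock: 6.45
tool_pos: [445.6, -203.2, 30.8]
ee_rot: [-180.0, 0.0, 64.9]
contact_force: [-0.4, -0.3, -0.2]
finger_gap: 36.4
gripper_force: 0.0
```

View pics/c7.png

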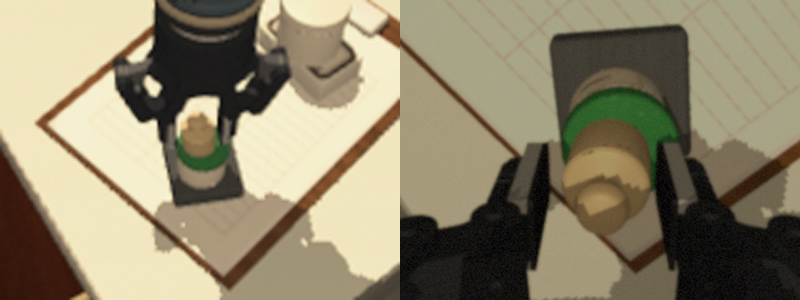

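The gap reached 36 mm with no contact on the 44 mm lid, so the real tips are about 30 mm above the reported TCP. The pads straddle the weight at wrist crop (605,190). Closing.

```bash
python3 -m jog '[[[0,0,0],0,0.03],[[0,0,0],0,0.024],[[0,0,0],0,0.02],[[0,0,0],0,0.02],[[0,0,0.005],0,0.02],[[0,0,0.015],0,0.02],[[0,0,0.04],0,0.02],[[0,0,0.08],0,0.02]]' 25 
```

```text
clock: 7.55
tool_pos: [444.8, -202.8, 111.3]
ee_rot: [-179.9, -0.0, 64.9]
contact_force: [0.9, -0.5, -1.0]
finger_gap: 26.9
gripper_force: 24.4
```

```bash
python3 -m jog '[[[0.005,0.01,0.03],0,0.02],[[0.015,0.04,0.06],0,0.02],[[0.035,0.08,0.09],0,0.02],[[0.055,0.13,0.1],0,0.02],[[0.075,0.18,0.1],0,0.02],[[0.095,0.23,0.1],0,0.02],[[0.115,0.275,0.1],0,0.02],[[0.13,0.31,0.1],0,0.02]]' && python3 -m jog '[[[0.01,0.02,0],0,0.02],[[0.013,0.026,0],0,0.02],[[0.013,0.026,0],0,0.02],[[0.013,0.026,0],0,0.02]]' && cat > trays.py <<'E'
from h import *
import sys
def proj(f,p):
    T=np.linalg.inv(f["world_from_camera"]);q=f["K"]@(T[:3,:3]@np.array(p)+T[:3,3]);return (q[:2]/q[2])
T=dict(carton=(433,379),slab=(445,220),large=(574,333),small=(478,50),weight=(613,187))
def trays(f,thr=125):
    m=(f["frame"].max(2)<thr).astype(np.uint8); m=cv2.morphologyEx(m,cv2.MORPH_OPEN,np.ones((3,3)))
    _,lab=cv2.connectedComponents(m)
    for k,p in T.items():
        u,v=proj(f,(*p,5)).round().astype(int)
        if not(5<u<635 and 5<v<475): continue
        l=lab[v,u]
        if l==0: print(k,"no",(u,v),f["frame"][v,u]);continue
        c=max(cv2.findContours((lab==l).astype(np.uint8),0,1)[0],key=len)
        if cv2.boundingRect(c)[1]<=0: print(k,"cut")
        r=cv2.minAreaRect(plane(f,c,6));print(k,(u,v),np.round(r[0],1),np.round(r[1],1),round(r[2],1))
if __name__=="__main__":
    print(arm.sense()["tool_pos"]); trays(grab("wrist","wt%.0f"%arm.sense()["clock"]))
E
python3 trays.py
```

```text
clock: 8.55
tool_pos: [576.0, 108.9, 211.3]
ee_rot: [180.0, -0.0, 65.0]
contact_force: [0.8, -0.0, -0.8]
finger_gap: 27.0
gripper_force: 24.4
clock: 9.05
tool_pos: [588.2, 131.7, 211.0]
ee_rot: [-180.0, 0.0, 64.9]
contact_force: [-0.5, 0.7, -1.1]
finger_gap: 26.9
gripper_force: 24.4
[588.19694495 131.66272083 211.0277069 ]
carton cut
carton (np.int64(56), np.int64(31)) [433.7 376.6] [ 67.2 110.6] 57.8
slab (np.int64(160), np.int64(181)) [448.6 222.8] [83.6 83.6] 24.8
large cut
large (np.int64(213), np.int64(9)) [568.6 317.4] [45.9 83.4] 64.9
small (np.int64(264), np.int64(302)) [501.  -50.7] [374.6 876.9] 64.9
weight (np.int64(320), np.int64(140)) [616.1 188.1] [47.3 48.9] 20.2
```

```bash
python3 - <<'E'
from h import *
from trays import proj
s=arm.sense()["tool_pos"]
for n in("wrist","scene"):
    f=grab(n,"k"+n);I=f["frame"].astype(int)
    for z in(32,50,70): print(n,z,proj(f,s+np.array([0,0,z])).round())
f=grab("wrist");i=f["frame"][200:480,200:440][:,:,::-1];j=cv2.imread("pics/kscene.png")[100:240,240:380]
cv2.imwrite("pics/c8.png",np.hstack([cv2.resize(i,(360,420)),cv2.resize(j,(420,420))]))
E
```

```text
wrist 32 [319. 306.]
wrist 50 [319. 327.]
wrist 70 [319. 357.]
scene 32 [316. 125.]
scene 50 [316. 118.]
scene 70 [317. 111.]
```

View pics/c8.png

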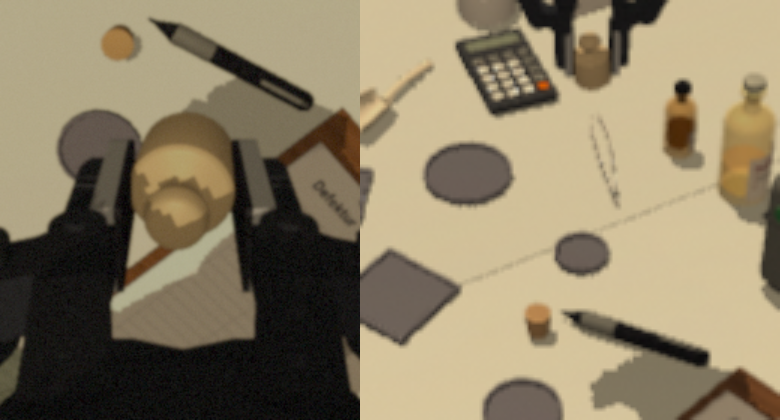

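The weight is held upright between the pads, knob at wrist (318,337), about 3 mm toward tool +x. Carrying it over the smallest tray.

```bash
python3 -m jog '[[[0.012,0.025,-0.01],0,0.02],[[0.0255,0.0535,-0.03],0,0.02],[[0.0255,0.0535,-0.08],0,0.02],[[0.0255,0.0535,-0.13],0,0.02],[[0.0255,0.0535,-0.175],0,0.02],[[0.0255,0.0535,-0.21],0,0.02],[[0.0255,0.0535,-0.225],0,0.02],[[0.0255,0.0535,-0.225],0,0.02]]' && python3 -m jog '[[[0,0,-0.005],0,0.02],[[0,0,-0.008],0,0.02],[[0,0,-0.011],0,0.02],[[0,0,-0.011],0,0.02]]'
```

```text
clock: 10.25
tool_pos: [613.7, 186.7, -15.0]
ee_rot: [-179.9, 0.1, 65.0]
contact_force: [-0.0, 1.1, -0.3]
finger_gap: 27.0
gripper_force: 24.4
clock: 10.75
tool_pos: [614.0, 186.3, -25.1]
ee_rot: [-180.0, -0.0, 64.9]
contact_force: [-0.7, -0.1, -1.0]
finger_gap: 27.2
gripper_force: 24.4
```

```bash
python3 -m jog '[[[0,0,-0.001],0,0.02],[[0,0,-0.002],0,0.02],[[0,0,-0.002],0,0.02]]'; python3 -m jog '[[[0,0,-0.001],0,0.02],[[0,0,-0.002],0,0.02],[[0,0,-0.002],0,0.02]]'
```

```text
clock: 11.12
tool_pos: [614.7, 186.5, -25.9]
ee_rot: [179.9, -0.1, 64.9]
contact_force: [-1.9, -1.1, 8.8]
finger_gap: 27.3
gripper_force: 23.8
clock: 11.5
tool_pos: [615.5, 186.2, -27.1]
ee_rot: [179.8, -0.1, 64.9]
contact_force: [-0.2, -2.9, 14.0]
finger_gap: 26.6
gripper_force: 23.9
```

```bash
python3 -m jog '[[[0,0,0.0015],0,0.02],[[0,0,0.0015],0,0.033],[[0,0,0.0015],0,0.033],[[0,0,0.0015],0,0.033],[[0,0,0.004],0,0.036],[[0,0,0.01],0,0.042],[[0,0,0.03],0,0.05],[[0,0,0.06],0,0.05]]'; python3 -m jog '[[[-0.01,-0.03,0.05],0,0.06],[[-0.025,-0.055,0.1],0,0.06],[[-0.025,-0.055,0.14],0,0.06],[[-0.025,-0.055,0.177],0,0.06],[[-0.025,-0.055,0.177],0,0.06],[[-0.025,-0.055,0.177],0,0.06]]'; python3 - <<'E'
from h import *
f=grab("wrist","wb");s=arm.sense();print(s["tool_pos"],s["contact_force"])
I=f["frame"].astype(int);x0,y0=270,90
S=I[y0:200,x0:380]
D=(S.max(2)<125).astype(np.uint8)
B=((S[...,0]-S[...,2]>55)&(S[...,0]>90)&(S[...,0]-S[...,1]>18)).astype(np.uint8)
for c in sorted(cv2.findContours(B,0,1)[0],key=len)[-2:]: print("brass",cv2.boundingRect(c+np.array([x0,y0])))
from trays import trays; trays(f)
cv2.imwrite("pics/wbc.png",cv2.resize(f["frame"][60:220,220:420,::-1],None,fx=4,fy=3.7))
E
```

```text
clock: 12.5
tool_pos: [613.4, 186.2, 31.0]
ee_rot: [-179.9, 0.1, 64.9]
contact_force: [-0.1, 0.2, -0.5]
finger_gap: 50.4
gripper_force: 0.0
clock: 13.25
tool_pos: [588.8, 131.3, 207.6]
ee_rot: [-180.0, 0.0, 64.9]
contact_force: [-0.6, 0.5, -0.1]
finger_gap: 60.0
gripper_force: 0.0
[588.53678855 131.26183808 206.95798977] [-0.81121233  1.04641308 -0.67393988]
brass (308, 125, 29, 30)
carton cut
carton (np.int64(52), np.int64(30)) [434.8 375.5] [ 66.3 107.3] 57.3
slab (np.int64(158), np.int64(181)) [448.8 222.8] [84.6 83.6] 24.8
large cut
large (np.int64(211), np.int64(7)) [568.2 316.6] [45.5 83.7] 65.0
small (np.int64(263), np.int64(303)) [502.6 -49.2] [370.1 868.9] 65.0
weight no (np.int64(319), np.int64(140)) [175 148  98]
```

View pics/wbc.png

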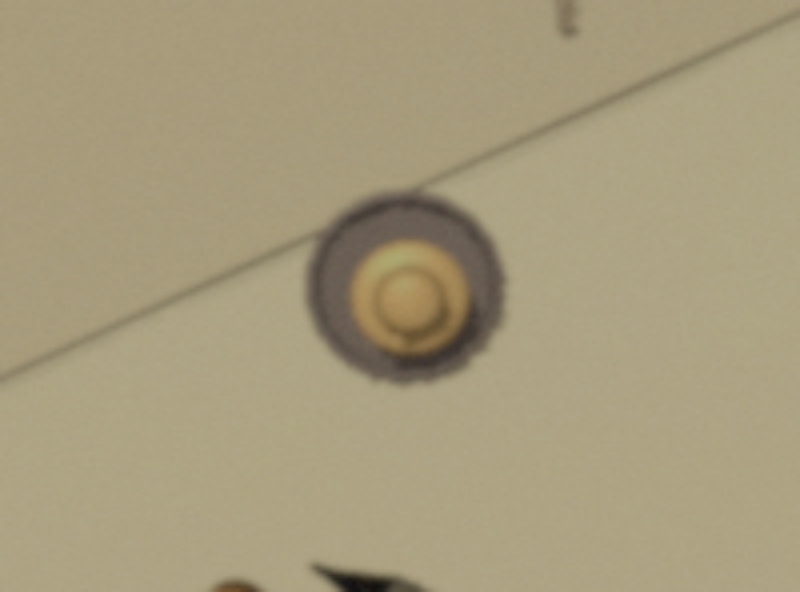

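The weight stands upright in the middle of its tray, knob at crop (408,298) with the tray centre at about (406,287). Next is the small pot.

```bash
python3 -m jog '[[[-0.015,-0.04,0.01],0,0.065],[[-0.035,-0.09,0.02],0,0.065],[[-0.055,-0.145,0.02],0,0.065],[[-0.08,-0.2,0.02],0,0.065],[[-0.1,-0.255,0.02],0,0.065],[[-0.12,-0.305,0.02],0,0.065],[[-0.1355,-0.335,0.02],0,0.065],[[-0.1355,-0.335,0.02],0,0.065]]'; python3 -m jog '[[[0,0,0],0,0.065],[[0,0,0],0,0.065]]'; cat > pile.py <<'E'
from h import *
from trays import proj
def meas(f):
    I=f["frame"].astype(int);r,g,b=I[...,0],I[...,1],I[...,2]
    G=(g-r>25).astype(np.uint8);u,v=proj(f,(453,-204,61)).astype(int);M=np.zeros_like(G);M[v-45:v+45,u-45:u+45]=1
    c=max(cv2.findContours(G*M,0,1)[0],key=len);P=plane(f,c,61);print("lid",np.round(cv2.minEnclosingCircle(P),1) if 0 else cv2.minEnclosingCircle(P),np.round(cv2.minAreaRect(P)[1]))
    D=(I.max(2)<85).astype(np.uint8)|G;c=max(cv2.findContours(D*M,0,1)[0],key=len);r=cv2.minAreaRect(plane(f,c,21));print("slab",np.round(r[0],1),np.round(r[1],1),round(r[2],1))
if __name__=="__main__":
    s=arm.sense();print(s["tool_pos"]);meas(grab("wrist","wp"))
E
python3 pile.py
```

```text
clock: 14.3
tool_pos: [452.0, -205.2, 226.7]
ee_rot: [-179.9, 0.0, 64.7]
contact_force: [0.1, 1.1, 0.2]
finger_gap: 64.7
gripper_force: 0.0
clock: 14.55
tool_pos: [453.8, -202.8, 227.4]
ee_rot: [-180.0, -0.0, 65.0]
contact_force: [-1.0, 0.0, 0.7]
finger_gap: 65.1
gripper_force: 0.0
[ 453.78816273 -202.79047757  227.38988483]
lid ((453.5140075683594, -204.3087615966797), 21.525997161865234) [41. 42.]
slab [ 456.5 -204.7] [64.8 56.7] 69.8
```

```bash
python3 -m jog '[[[0,-0.0015,-0.05],0,0.065],[[0,-0.0015,-0.1],0,0.065],[[0,-0.0015,-0.15],0,0.065],[[0,-0.0015,-0.19],0,0.065],[[0,-0.0015,-0.218],0,0.065],[[0,-0.0015,-0.231],0,0.065],[[0,-0.0015,-0.231],0,0.065],[[0,-0.0015,-0.231],0,0.055]]' 25; python3 -m jog '[[[0,0,0],0,0.05],[[0,0,0],0,0.044],[[0,0,0],0,0.038],[[0,0,0],0,0.036],[[0,0,0],0,0.036]]' 25
```

```text
clock: 15.6
tool_pos: [454.5, -205.4, -2.2]
ee_rot: [179.9, -0.0, 65.0]
contact_force: [0.6, -0.6, 0.1]
finger_gap: 55.0
gripper_force: 0.0
clock: 16.23
tool_pos: [454.0, -205.4, -2.4]
ee_rot: [179.9, -0.0, 64.9]
contact_force: [-0.0, 0.1, 6.3]
finger_gap: 41.4
gripper_force: 24.5
```

```bash
python3 -m jog '[[[0,0,0.003],0,0.036],[[0,0,0.01],0,0.036],[[0,0,0.03],0,0.036],[[0,0,0.07],0,0.036],[[0,0,0.12],0,0.036],[[0.001,0.03,0.16],0,0.036],[[0.005,0.07,0.18],0,0.036],[[0.007,0.12,0.18],0,0.036]]'; python3 -m jog '[[[0.003,0.04,0],0,0.036],[[0.005,0.07,0],0,0.036],[[0.006,0.08,0],0,0.036],[[0.006,0.08,0],0,0.036]]'; sed -i 's/small=(478,50)/small=(480,50)/' trays.py; python3 - <<'E'
from h import *
from trays import *
f=grab("wrist","wq");trays(f,110);trays(f,130)
I=f["frame"].astype(int);G=(I[...,1]-I[...,0]>25).astype(np.uint8);c=max(cv2.findContours(G,0,1)[0],key=cv2.contourArea);print(cv2.boundingRect(c))
s=arm.sense()["tool_pos"];P=plane(f,c,s[2]+63.4);print(s,cv2.minEnclosingCircle(P))
E
```

```text
clock: 17.23
tool_pos: [461.7, -84.7, 179.0]
ee_rot: [179.8, -0.1, 64.8]
contact_force: [0.8, 1.2, -0.5]
finger_gap: 41.2
gripper_force: 25.5
clock: 17.73
tool_pos: [466.5, -5.0, 177.0]
ee_rot: [180.0, 0.0, 65.0]
contact_force: [0.6, -1.5, -0.5]
finger_gap: 41.3
gripper_force: 25.4
small no (np.int64(309), np.int64(147)) [119 107  97]
small (np.int64(309), np.int64(147)) [480.7  51.4] [63.4 63.6] 65.0
(266, 284, 112, 106)
[466.5057177   -5.56995966 176.89977217] ((468.8609619140625, -2.6459450721740723), 22.05552101135254)
```

```bash
python3 -m jog '[[[0.006,0.03,-0.01],0,0.036],[[0.012,0.054,-0.03],0,0.036],[[0.012,0.054,-0.08],0,0.036],[[0.012,0.054,-0.13],0,0.036],[[0.012,0.054,-0.165],0,0.036],[[0.012,0.054,-0.184],0,0.036],[[0.012,0.054,-0.19],0,0.036],[[0.012,0.054,-0.193],0,0.036]]'; python3 -m jog '[[[0,0,-0.001],0,0.036],[[0,0,-0.002],0,0.036],[[0,0,-0.003],0,0.036],[[0,0,-0.003],0,0.036]]'
```

```text
clock: 18.77
tool_pos: [478.9, 48.2, -16.0]
ee_rot: [180.0, -0.0, 64.9]
contact_force: [-0.0, 0.4, 0.3]
finger_gap: 41.6
gripper_force: 25.5
clock: 19.27
tool_pos: [478.6, 48.9, -19.1]
ee_rot: [180.0, -0.0, 64.9]
contact_force: [0.2, 0.1, 0.1]
finger_gap: 41.3
gripper_force: 25.5
```

```bash
python3 -m jog '[[[0,0,-0.001],0,0.036],[[0,0,-0.002],0,0.036],[[0,0,-0.002],0,0.036]]'
```

```text
clock: 19.65
tool_pos: [478.7, 48.9, -20.5]
ee_rot: [180.0, -0.0, 64.9]
contact_force: [-3.9, -0.1, 11.7]
finger_gap: 41.6
gripper_force: 26.1
```

```bash
python3 -m jog '[[[0,0,0.001],0,0.036],[[0,0,0.001],0,0.045],[[0,0,0.001],0,0.045],[[0,0,0.004],0,0.047],[[0,0,0.01],0,0.047],[[0,0,0.025],0,0.055],[[0,0,0.06],0,0.065],[[0,0,0.11],0,0.065]]'; python3 -m jog '[[[-0.006,-0.03,0.05],0,0.075],[[-0.012,-0.06,0.088],0,0.075],[[-0.012,-0.06,0.088],0,0.075],[[-0.012,-0.06,0.088],0,0.075]]';  python3 - <<'E'
from h import *
from trays import *
f=grab("wrist","wr");s=arm.sense()
I=f["frame"].astype(int);G=(I[...,1]-I[...,0]>25).astype(np.uint8);M=np.zeros_like(G);u,v=proj(f,(480.7,51,43)).astype(int);M[v-50:v+50,u-50:u+50]=1
c=max(cv2.findContours(G*M,0,1)[0],key=cv2.contourArea)
print(s["tool_pos"],cv2.minEnclosingCircle(plane(f,c,43)))
D=((I.max(2)<130).astype(np.uint8)|G)*M;c=max(cv2.findContours(D,0,1)[0],key=cv2.contourArea);r=cv2.minAreaRect(plane(f,c,6));print(r)
E
```

```text
clock: 20.65
tool_pos: [477.6, 48.7, 89.4]
ee_rot: [-179.9, 0.1, 64.9]
contact_force: [1.0, 0.4, 0.7]
finger_gap: 65.0
gripper_force: 0.0
clock: 21.15
tool_pos: [466.3, -11.1, 176.6]
ee_rot: [-180.0, -0.0, 64.9]
contact_force: [-0.0, 0.2, 0.1]
finger_gap: 74.8
gripper_force: 0.0
[466.00949089 -10.82846002 176.02638934] ((479.6112060546875, 48.314796447753906), 21.088096618652344)
((480.57598876953125, 51.60315704345703), (64.69099426269531, 64.25337982177734), 46.505435943603516)
```

```bash
python3 -m jog '[[[0,-0.04,0.02],1,0.078],[[-0.002,-0.09,0.04],2,0.078],[[-0.006,-0.14,0.05],4.5,0.078],[[-0.01,-0.18,0.05],4.5,0.078],[[-0.01,-0.194,0.05],4.5,0.078],[[-0.01,-0.194,0.05],4.5,0.078],[[-0.01,-0.194,0.05],4.5,0.078]]'; python3 - <<'E'
from h import *
from trays import *
f=grab("wrist","ws");s=arm.sense();print(s["tool_pos"],s["ee_rot"])
I=f["frame"];M=np.zeros((480,640),np.uint8);u,v=proj(f,(455,-204,21)).astype(int);M[v-60:v+60,u-60:u+60]=1
for t in(85,110,130):
    D=(I.max(2)<t).astype(np.uint8)*M;D=cv2.morphologyEx(D,cv2.MORPH_OPEN,np.ones((5,5)))
    c=max(cv2.findContours(D,0,1)[0],key=cv2.contourArea);r=cv2.minAreaRect(plane(f,c,21));print(t,np.round(r[0],1),np.round(r[1],1),round(r[2],1))
E
```

```text
clock: 22.08
tool_pos: [456.5, -203.8, 226.3]
ee_rot: [-179.9, -0.0, 69.5]
contact_force: [-0.0, 0.4, -0.2]
finger_gap: 78.0
gripper_force: 0.0
[ 456.61288201 -203.84360379  226.50155335] [-1.79954534e+02 -1.72020862e-02  6.95209185e+01]
85 [ 457.5 -201.6] [56.5 56.6] 69.5
110 [ 457.5 -201.1] [57.5 57.9] 69.6
130 [ 457.4 -201.7] [58.6 58.9] 69.5
```

```bash
python3 -m jog '[[[0.001,0.002,-0.05],0,0.078],[[0.001,0.002,-0.1],0,0.078],[[0.001,0.002,-0.15],0,0.078],[[0.001,0.002,-0.2],0,0.078],[[0.001,0.002,-0.23],0,0.078],[[0.001,0.002,-0.245],0,0.078],[[0.001,0.002,-0.251],0,0.078],[[0.001,0.002,-0.251],0,0.078]]' 40;  python3 -m jog '[[[0,0,0],0,0.07],[[0,0,0],0,0.065],[[0,0,0],0,0.06],[[0,0,0],0,0.054],[[0,0,0],0,0.054],[[0,0,0],0,0.054]]' 40
```

```text
clock: 23.12
tool_pos: [457.7, -202.6, -24.1]
ee_rot: [-180.0, -0.0, 69.5]
contact_force: [-0.8, 0.8, -0.1]
finger_gap: 77.9
gripper_force: 0.0
clock: 23.88
tool_pos: [457.1, -203.0, -23.0]
ee_rot: [180.0, -0.0, 69.4]
contact_force: [-5.9, 2.3, 14.9]
finger_gap: 57.1
gripper_force: 39.3
```

```bash
python3 -m jog '[[[0,0,0.002],0,0.054],[[0,0,0.006],0,0.054],[[0,0,0.02],0,0.054],[[0,0,0.05],0,0.054],[[0,0,0.1],0,0.054],[[0,0,0.15],0,0.054],[[0,0.03,0.18],3,0.054],[[0,0.06,0.2],8,0.054]]'; python3 -m jog '[[[0,0.04,0],5,0.054],[[0,0.09,0],10,0.054],[[0,0.14,0],16,0.054],[[0,0.19,0],23,0.054],[[0,0.24,0],30,0.054],[[-0.004,0.28,0],37,0.054],[[-0.008,0.3,0],37.4,0.054],[[-0.01,0.305,0],37.4,0.054]]'; python3 -m jog '[[[0,0,0],0,0.054],[[0,0,0],0,0.054]]'; python3 trays.py
```

```text
clock: 24.88
tool_pos: [457.6, -142.8, 178.1]
ee_rot: [179.9, 0.0, 77.5]
contact_force: [-0.2, -0.1, -0.4]
finger_gap: 53.9
gripper_force: 0.0
clock: 25.88
tool_pos: [447.0, 162.7, 176.2]
ee_rot: [-180.0, 0.0, 114.9]
contact_force: [-0.0, -0.1, -0.5]
finger_gap: 54.3
gripper_force: 0.0
clock: 26.12
tool_pos: [447.6, 161.0, 175.9]
ee_rot: [-180.0, 0.0, 114.8]
contact_force: [-0.2, 0.1, -0.1]
finger_gap: 53.8
gripper_force: 0.0
[447.61991961 160.99681477 175.94916326]
slab (np.int64(344), np.int64(147)) [447.3 223. ] [81.1 81. ] 24.7
large (np.int64(532), np.int64(91)) [575.6 334.9] [85.2 82.7] 35.3
small (np.int64(304), np.int64(311)) [483.3  46.2] [66.7 84.5] 24.8
weight (np.int64(481), np.int64(250)) [611.3 189.7] [49.5 43.9] 69.4
```

The slab slipped out because the fingers only held its rounded top edge. I'm going back to grip deeper.

```bash
python3 -m jog '[[[0,-0.04,0.02],-6,0.078],[[0,-0.09,0.04],-14,0.078],[[0,-0.14,0.05],-22,0.078],[[0,-0.19,0.05],-30,0.078],[[0.002,-0.24,0.05],-38,0.078],[[0.004,-0.29,0.05],-45.3,0.078],[[0.007,-0.34,0.05],-45.3,0.078],[[0.01,-0.364,0.05],-45.3,0.078]]'; python3 -m jog '[[[0,0,0],0,0.078],[[0,0,0],0,0.078]]'; cat > slab.py <<'E'
from h import *
from trays import *
f=grab("wrist","ws2");s=arm.sense();print(s["tool_pos"],s["ee_rot"])
I=f["frame"];M=np.zeros((480,640),np.uint8);u,v=proj(f,(455,-204,21)).astype(int);M[v-60:v+60,u-60:u+60]=1
for t in(85,120):
    D=(I.max(2)<t).astype(np.uint8)*M;D=cv2.morphologyEx(D,cv2.MORPH_OPEN,np.ones((5,5)))
    c=max(cv2.findContours(D,0,1)[0],key=cv2.contourArea);r=cv2.minAreaRect(plane(f,c,21));print(t,np.round(r[0],1),np.round(r[1],1),round(r[2],1))
E
python3 slab.py
```

```text
clock: 27.18
tool_pos: [456.9, -205.3, 225.7]
ee_rot: [-180.0, 0.0, 69.3]
contact_force: [-0.7, 0.3, -0.2]
finger_gap: 77.9
gripper_force: 0.0
clock: 27.42
tool_pos: [457.1, -202.0, 225.7]
ee_rot: [-180.0, -0.0, 69.5]
contact_force: [-0.3, -0.8, 0.1]
finger_gap: 78.1
gripper_force: 0.0
[ 457.20941571 -201.6611978   225.81971108] [-1.79978709e+02 -9.85495624e-03  6.95380732e+01]
85 [ 457.7 -201.4] [57.6 56.3] 69.5
120 [ 457.6 -201.4] [59.7 58.6] 69.5
```

Unmoved. I'll descend further in small steps, watching the force.

```bash
python3 -m jog '[[[0,0,-0.05],0,0.076],[[0,0,-0.1],0,0.076],[[0,0,-0.15],0,0.072],[[0,0,-0.2],0,0.068],[[0,0,-0.235],0,0.068],[[0,0,-0.25],0,0.068],[[0,0,-0.256],0,0.068],[[0,0,-0.256],0,0.068]]' 40;  python3 -m jog '[[[0,0,-0.003],0,0.068],[[0,0,-0.004],0,0.068],[[0,0,-0.004],0,0.068]]';  python3 -m jog '[[[0,0,-0.002],0,0.068],[[0,0,-0.003],0,0.068],[[0,0,-0.003],0,0.068]]'
```

```text
clock: 28.48
tool_pos: [457.7, -201.7, -29.9]
ee_rot: [180.0, -0.0, 69.6]
contact_force: [-0.2, 0.3, 0.1]
finger_gap: 67.8
gripper_force: 0.0
clock: 28.85
tool_pos: [457.7, -202.3, -34.0]
ee_rot: [180.0, 0.0, 69.5]
contact_force: [-0.1, -1.0, 0.2]
finger_gap: 68.1
gripper_force: 0.0
clock: 29.22
tool_pos: [457.4, -202.1, -37.3]
ee_rot: [-180.0, -0.0, 69.5]
contact_force: [-0.1, -0.7, 0.2]
finger_gap: 68.4
gripper_force: 0.0
```

```bash
python3 -m jog '[[[0,0,0],0,0.063],[[0,0,0],0,0.056],[[0,0,0],0,0.054],[[0,0,0],0,0.054],[[0,0,0],0,0.054]]' 40
```

```text
clock: 29.85
tool_pos: [457.5, -202.2, -37.0]
ee_rot: [-180.0, 0.0, 69.5]
contact_force: [-1.1, 0.1, 5.6]
finger_gap: 59.2
gripper_force: 43.4
```

```bash
python3 -m jog '[[[0,0,0],0,0.05],[[0,0,0.004],0,0.05],[[0,0,0.012],0,0.05],[[0,0,0.03],0,0.05],[[0,0,0.06],0,0.05],[[0,0,0.1],0,0.05],[[0,0,0.15],0,0.05],[[0,0.02,0.19],2,0.05]]' 60; python3 -m jog '[[[0,0.04,0.01],6,0.05],[[0,0.09,0.01],12,0.05],[[0,0.14,0.01],19,0.05],[[0,0.19,0.01],26,0.05],[[0,0.24,0.01],33,0.05],[[-0.004,0.29,0.01],40,0.05],[[-0.008,0.33,0.01],43.2,0.05],[[-0.01,0.344,0.01],43.2,0.05]]'; python3 -m jog '[[[0,0,0],0,0.05],[[0,0,0],0,0.05]]'
```

```text
clock: 30.85
tool_pos: [457.9, -182.8, 155.1]
ee_rot: [179.9, 0.0, 71.5]
contact_force: [0.7, -0.4, -2.1]
finger_gap: 58.6
gripper_force: 65.1
clock: 31.85
tool_pos: [447.1, 163.7, 163.0]
ee_rot: [180.0, -0.0, 114.9]
contact_force: [-0.1, 0.1, -1.9]
finger_gap: 58.7
gripper_force: 65.1
clock: 32.1
tool_pos: [447.6, 160.9, 162.8]
ee_rot: [-180.0, 0.0, 114.7]
contact_force: [0.3, 0.3, -2.0]
finger_gap: 58.4
gripper_force: 65.1
```

```bash
python3 -m jog '[[[0,0.03,-0.01],0,0.05],[[0,0.0615,-0.03],0,0.05],[[0,0.0615,-0.08],0,0.05],[[0,0.0615,-0.13],0,0.05],[[0,0.0615,-0.165],0,0.05],[[0,0.0615,-0.185],0,0.05],[[0,0.0615,-0.191],0,0.05],[[0,0.0615,-0.191],0,0.05]]'; python3 -m jog '[[[0,0,-0.002],0,0.05],[[0,0,-0.004],0,0.05],[[0,0,-0.004],0,0.05]]';python3 -m jog '[[[0,0,-0.001],0,0.05],[[0,0,-0.002],0,0.05],[[0,0,-0.002],0,0.05]]'
```

```text
clock: 33.1
tool_pos: [447.9, 222.7, -28.0]
ee_rot: [-180.0, 0.0, 114.7]
contact_force: [-0.5, -1.1, -1.0]
finger_gap: 58.3
gripper_force: 65.0
clock: 33.48
tool_pos: [447.6, 223.4, -32.0]
ee_rot: [180.0, 0.0, 114.7]
contact_force: [-0.2, -0.2, -2.0]
finger_gap: 58.7
gripper_force: 65.0
clock: 33.85
tool_pos: [447.5, 223.4, -34.3]
ee_rot: [-180.0, -0.0, 114.7]
contact_force: [-0.2, -0.9, -1.7]
finger_gap: 58.6
gripper_force: 65.0
```

```bash
python3 -m jog '[[[0,0,-0.001],0,0.05],[[0,0,-0.002],0,0.05],[[0,0,-0.002],0,0.05]]';python3 -m jog '[[[0,0,-0.001],0,0.05],[[0,0,-0.001],0,0.05]]'
```

```text
clock: 34.22
tool_pos: [447.4, 223.3, -36.3]
ee_rot: [-180.0, 0.0, 114.7]
contact_force: [-0.1, -1.0, -1.7]
finger_gap: 58.4
gripper_force: 65.3
clock: 34.48
tool_pos: [447.5, 223.3, -36.9]
ee_rot: [180.0, -0.0, 114.7]
contact_force: [-1.2, 0.1, 4.3]
finger_gap: 58.5
gripper_force: 66.5
```

```bash
python3 -m jog '[[[0,0,0],0,0.061],[[0,0,0],0,0.062],[[0,0,0],0,0.062],[[0,0,0.005],0,0.064],[[0,0,0.015],0,0.066],[[0,0,0.05],0,0.075],[[0,0,0.1],0,0.078],[[0,-0.02,0.16],0,0.078]]' 30; python3 -m jog '[[[0,-0.04,0.05],0,0.078],[[0,-0.04,0.05],0,0.078],[[0,-0.04,0.05],0,0.078]]'; python3 - <<'E'
from h import *
from trays import *
f=grab("wrist","wsl");s=arm.sense();print(s["tool_pos"])
I=f["frame"];trays(f)
u,v=proj(f,(447.3,223,21)).astype(int);print(u,v,I[v-70:v+70:7,u].max(1))
for t in(60,75,90):
    D=(I.max(2)<t).astype(np.uint8);D=cv2.morphologyEx(D,cv2.MORPH_OPEN,np.ones((5,5)));M=np.zeros_like(D);M[v-75:v+75,u-75:u+75]=1
    cc=cv2.findContours(D*M,0,1)[0]
    if cc: r=cv2.minAreaRect(plane(f,max(cc,key=cv2.contourArea),21));print(t,np.round(r[0],1),np.round(r[1],1),round(r[2],1))
E
```

```text
clock: 35.48
tool_pos: [447.8, 204.2, 124.2]
ee_rot: [179.9, -0.0, 114.8]
contact_force: [1.2, 0.5, -0.7]
finger_gap: 77.8
gripper_force: 0.0
clock: 35.85
tool_pos: [447.9, 163.7, 172.5]
ee_rot: [179.9, -0.0, 114.7]
contact_force: [-0.4, 0.8, 0.1]
finger_gap: 78.3
gripper_force: 0.0
[447.3880763  163.79992748 171.6567196 ]
slab (np.int64(343), np.int64(150)) [447.1 222.8] [81.  80.5] 24.7
large (np.int64(532), np.int64(93)) [575.3 335.1] [84.7 82.5] 33.5
small (np.int64(303), np.int64(315)) [483.5  45.8] [67.3 84.3] 24.6
weight (np.int64(480), np.int64(253)) [610.7 190. ] [49.8 44.2] 69.6
347 149 [177 176 176 131 116 102  79  72  75  75  76  76  75  72  69  59 110 184
 183 182]
75 [461.1 199.8] [41.3 10.7] 24.7
90 [449.1 220.7] [60.4 62.3] 24.7
```

The slab lies square and centred in its tray. Now the large pot.

```bash
python3 -m jog '[[[0.015,-0.03,0.03],0,0.085],[[0.035,-0.075,0.06],0,0.085],[[0.06,-0.125,0.08],0,0.085],[[0.085,-0.175,0.085],0,0.085],[[0.11,-0.225,0.085],0,0.085],[[0.135,-0.275,0.085],0,0.085],[[0.15,-0.305,0.085],0,0.085],[[0.154,-0.315,0.085],0,0.085]]'; python3 -m jog '[[[0,0,0],0,0.085],[[0,0,0],0,0.085]]'; python3 - <<'E'
from h import *
from trays import *
f=grab("wrist","wl");s=arm.sense();print(s["tool_pos"])
I=f["frame"];u,v=proj(f,(602,-151,99)).astype(int);print(u,v)
x0,y0=u-75,v-75
g=cv2.cvtColor(I,cv2.COLOR_RGB2GRAY)[y0:v+75,x0:u+75]
cs=cv2.HoughCircles(cv2.GaussianBlur(g,(5,5),0),cv2.HOUGH_GRADIENT,1,60,param1=80,param2=12,minRadius=35,maxRadius=62)
for c in cs[0][:3]:
    p=ray(f,c[0]+x0,c[1]+y0,99);print(c,p.round(1),np.linalg.norm(ray(f,c[0]+x0+c[2],c[1]+y0,99)-p).round(1))
cv2.imwrite("pics/wlc.png",cv2.resize(I[max(0,v-130):v+110,u-160:u+160,::-1],(800,600)))
E
```

```text
clock: 36.9
tool_pos: [602.0, -152.4, 254.5]
ee_rot: [-179.8, -0.1, 114.7]
contact_force: [-0.4, 1.0, -0.4]
finger_gap: 85.3
gripper_force: 0.0
clock: 37.15
tool_pos: [601.2, -150.0, 256.9]
ee_rot: [-180.0, -0.0, 114.8]
contact_force: [-0.6, 0.6, -0.2]
finger_gap: 85.1
gripper_force: 0.0
[ 601.22567663 -150.06550124  257.20230306]
320 209
[86.5 74.5 43.6] [ 610.7 -145.7] 40.7
```

View pics/wlc.png

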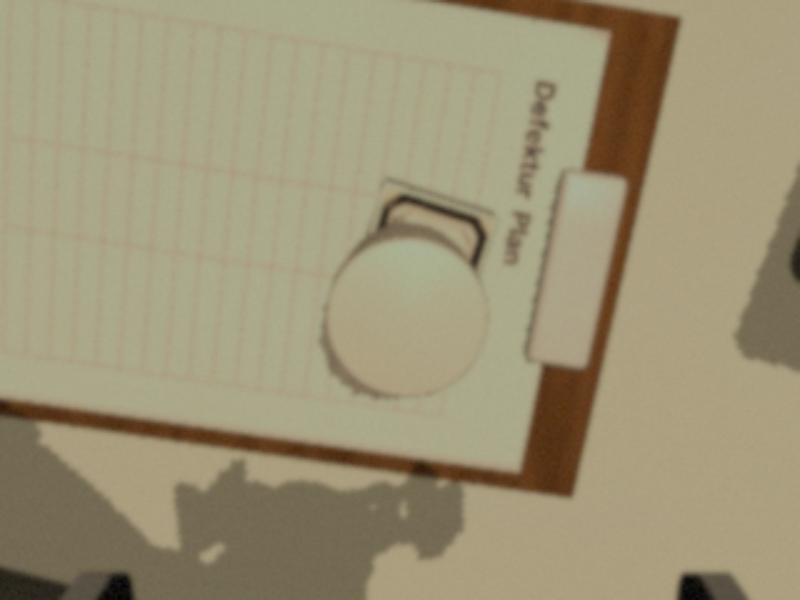

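The crop shows the large lid centred at (407,317) and the carton's short edge running (386,180)-(494,213), so the carton's x axis is at about 8°. The pot is at about (603,-147).

```bash
python3 -m jog '[[[0.002,0.003,-0.05],0,0.085],[[0.002,0.003,-0.1],0,0.085],[[0.002,0.003,-0.15],0,0.085],[[0.002,0.003,-0.2],0,0.085],[[0.002,0.003,-0.23],0,0.085],[[0.002,0.003,-0.245],0,0.085],[[0.002,0.003,-0.249],0,0.085],[[0.002,0.003,-0.249],0,0.085]]' 30;  python3 -m jog '[[[0,0,0],0,0.075],[[0,0,0],0,0.068],[[0,0,0],0,0.062],[[0,0,0],0,0.054],[[0,0,0],0,0.05],[[0,0,0],0,0.05]]' 30
```

```text
clock: 38.2
tool_pos: [604.3, -148.4, 9.2]
ee_rot: [179.9, 0.1, 114.8]
contact_force: [-0.3, -0.1, -0.2]
finger_gap: 84.5
gripper_force: 0.0
clock: 38.95
tool_pos: [603.7, -148.6, 8.8]
ee_rot: [180.0, 0.0, 114.7]
contact_force: [-1.2, -0.9, 5.5]
finger_gap: 59.8
gripper_force: 31.4
```

```bash
python3 -m jog '[[[0,0,0.001],0,0.05],[[0,0,0.005],0,0.05],[[0,0,0.015],0,0.05],[[0,0,0.035],0,0.05],[[0,0,0.07],0,0.05],[[0,0,0.11],0,0.05],[[0,0.01,0.14],0,0.05],[[-0.002,0.04,0.15],0,0.05]]' 45; python3 -m jog '[[[-0.002,0.04,0],0,0.05],[[-0.004,0.085,0],0,0.05],[[-0.007,0.135,0],0,0.05],[[-0.01,0.185,0],0,0.05],[[-0.013,0.235,0],0,0.05],[[-0.016,0.285,0],0,0.05],[[-0.019,0.335,0],0,0.05],[[-0.022,0.38,0],0,0.05]]'
```

```text
clock: 39.95
tool_pos: [602.7, -109.2, 160.9]
ee_rot: [179.8, 0.1, 114.6]
contact_force: [0.6, -0.1, -2.4]
finger_gap: 58.8
gripper_force: 48.6
clock: 40.95
tool_pos: [579.3, 273.5, 158.8]
ee_rot: [180.0, -0.0, 114.8]
contact_force: [1.1, -0.7, -1.1]
finger_gap: 58.8
gripper_force: 48.6
```

```bash
python3 -m jog '[[[0,0,0],0,0.05],[[0,0,0],0,0.05]]'; python3 - <<'E'
from trays import *
print(arm.sense()["tool_pos"]); f=grab("wrist","wlt"); trays(f,135)
E
```

```text
clock: 41.2
tool_pos: [579.4, 271.4, 158.3]
ee_rot: [-180.0, 0.0, 114.8]
contact_force: [0.3, 0.1, -1.5]
finger_gap: 59.0
gripper_force: 48.6
[579.40594998 271.36603112 158.31990109]
carton cut
carton (np.int64(209), np.int64(13)) [445.3 374.4] [75.3 86.5] 56.8
slab (np.int64(163), np.int64(199)) [447.9 223.8] [84.3 82.6] 24.6
large (np.int64(344), np.int64(144)) [576.7 335.1] [83.6 83.4] 24.8
small (np.int64(146), np.int64(358)) [652.7 110.7] [757.8 300.7] 24.8
weight no (np.int64(315), np.int64(299)) [170 160 128]
```

```bash
python3 -m jog '[[[-0.001,0.03,-0.005],0,0.05],[[-0.0025,0.055,-0.02],0,0.05],[[-0.0025,0.0623,-0.06],0,0.05],[[-0.0025,0.0623,-0.1],0,0.05],[[-0.0025,0.0623,-0.14],0,0.05],[[-0.0025,0.0623,-0.162],0,0.05],[[-0.0025,0.0623,-0.17],0,0.05],[[-0.0025,0.0623,-0.172],0,0.05]]'; python3 -m jog '[[[0,0,-0.002],0,0.05],[[0,0,-0.004],0,0.05],[[0,0,-0.005],0,0.05],[[0,0,-0.005],0,0.05]]';python3 -m jog '[[[0,0,-0.001],0,0.05],[[0,0,-0.002],0,0.05],[[0,0,-0.002],0,0.05]]'
```

```text
clock: 42.25
tool_pos: [577.0, 333.7, -14.2]
ee_rot: [-180.0, 0.0, 114.7]
contact_force: [-0.2, 0.5, -0.8]
finger_gap: 58.9
gripper_force: 48.7
clock: 42.75
tool_pos: [577.1, 333.9, -18.8]
ee_rot: [180.0, -0.0, 114.7]
contact_force: [0.5, 0.1, -1.7]
finger_gap: 59.0
gripper_force: 48.7
clock: 43.12
tool_pos: [577.0, 333.9, -21.0]
ee_rot: [-180.0, -0.0, 114.7]
contact_force: [0.5, -0.2, -1.1]
finger_gap: 59.1
gripper_force: 48.7
```

```bash
python3 -m jog '[[[0,0,-0.001],0,0.05],[[0,0,-0.002],0,0.05],[[0,0,-0.002],0,0.05]]'; python3 -m jog '[[[0,0,-0.001],0,0.05],[[0,0,-0.001],0,0.05]]'
```

```text
clock: 43.5
tool_pos: [577.1, 334.1, -21.2]
ee_rot: [179.9, -0.0, 114.7]
contact_force: [-4.8, -1.8, 13.3]
finger_gap: 59.0
gripper_force: 48.5
clock: 43.75
tool_pos: [577.1, 334.1, -21.3]
ee_rot: [179.9, -0.0, 114.7]
contact_force: [-7.2, -2.9, 21.2]
finger_gap: 59.2
gripper_force: 48.5
```

```bash
python3 -m jog '[[[0,0,0.0025],0,0.05],[[0,0,0.0025],0,0.064],[[0,0,0.0025],0,0.07],[[0,0,0.0025],0,0.076],[[0,0,0.01],0,0.082],[[0,0,0.04],0,0.082],[[0,0,0.09],0,0.082],[[0,0,0.15],0,0.082]]' 30; python3 -m jog '[[[0,-0.02,0.05],0,0.08],[[0.003,-0.06,0.06],0,0.08],[[0.003,-0.063,0.06],0,0.08],[[0.003,-0.063,0.06],0,0.08]]'; python3 - <<'E'
from h import *
from trays import *
f=grab("wrist","wle");print(arm.sense()["tool_pos"]); trays(f,135)
I=f["frame"];u,v=proj(f,(576.7,335,69)).astype(int);print(u,v,I[v,u-70:u+70:5].max(1),I[max(v-70,0):v+70:5,u].max(1))
E
```

```text
clock: 44.75
tool_pos: [576.4, 333.5, 127.2]
ee_rot: [-179.9, 0.0, 114.7]
contact_force: [1.3, 1.3, 0.1]
finger_gap: 81.7
gripper_force: 0.0
clock: 45.25
tool_pos: [580.0, 270.8, 186.1]
ee_rot: [-180.0, -0.0, 114.7]
contact_force: [1.1, 1.0, -0.1]
finger_gap: 80.4
gripper_force: 0.0
[579.76872683 271.20473881 185.64585973]
carton cut
carton (np.int64(218), np.int64(21)) [441.4 377.1] [75.3 95.2] 57.2
slab (np.int64(174), np.int64(193)) [447.9 224.2] [84.1 82.7] 24.7
large no (np.int64(342), np.int64(142)) [169 164 133]
small (np.int64(157), np.int64(342)) [639.6 139.1] [820.4 431.4] 24.7
weight (np.int64(316), np.int64(286)) [639.6 139.1] [820.4 431.4] 24.7
350 145 [162 163 163 164 152  90  67 165 169 167 167 168 167 168 167 168 169 169
 167 167 167 169 161 163 162 163 164 164] [162 162 163 162  83 104 162 171 172 171 173 171 167 170 167 168 168 167
 169 169 167 168 107 113 163 165 161 163]
```

The large pot is centred in its tray to within about 2 mm. Last is the carton.

```bash
python3 -m jog '[[[0,-0.03,0.02],-2,0.08],[[0.002,-0.08,0.04],-5,0.08],[[0.006,-0.14,0.04],-8,0.08],[[0.01,-0.2,0.04],-11,0.08],[[0.013,-0.26,0.04],-14,0.08],[[0.016,-0.32,0.04],-17,0.08],[[0.02,-0.375,0.04],-17,0.08],[[0.022,-0.42,0.04],-17,0.08]]'; python3 -m jog '[[[0,0,0],0,0.08],[[0,0,0],0,0.08]]'; python3 - <<'E'
from h import *
from trays import *
f=grab("wrist","wc");print(arm.sense()["tool_pos"],arm.sense()["ee_rot"])
u,v=proj(f,(600,-150,33)).astype(int);print(u,v)
cv2.imwrite("pics/wcc.png",cv2.resize(f["frame"][v-75:v+75,u-100:u+100,::-1],(800,600),interpolation=2))
E
```

```text
clock: 46.3
tool_pos: [602.2, -150.4, 225.1]
ee_rot: [-179.9, -0.0, 97.8]
contact_force: [-0.5, 0.3, -0.2]
finger_gap: 79.9
gripper_force: 0.0
clock: 46.55
tool_pos: [602.1, -148.2, 225.3]
ee_rot: [-179.9, -0.0, 97.8]
contact_force: [-0.2, 0.3, 0.0]
finger_gap: 79.8
gripper_force: 0.0
[ 602.14282363 -147.80638744  225.57150181] [-1.79949991e+02 -3.89242218e-02  9.78052142e+01]
318 202
```

View pics/wcc.png

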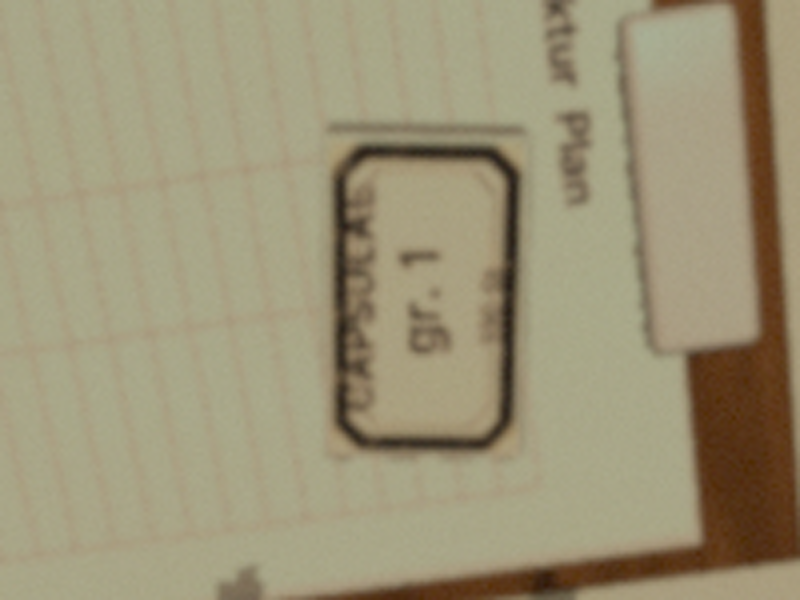

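The crop shows the carton's black frame from (337,147) to (520,447), nearly aligned with the fingers.

```bash
python3 - <<'E'
from h import *
from trays import *
f=grab("wrist");I=f["frame"].astype(np.uint8);u,v=proj(f,(600,-150,33)).astype(int)
x0,y0=u-100+82,v-75+35; S=I[y0:v-75+114,x0:u-100+132]
for t in(80,100,115):
    D=(S.max(2)<t).astype(np.uint8);p=np.argwhere(D)[:,::-1]
    c=max(cv2.findContours(D,0,1)[0],key=cv2.contourArea)+np.array([x0,y0])
    r=cv2.minAreaRect(plane(f,c,33));print(t,np.round(r[0],1),np.round(r[1],1),round(r[2],1))
# corners of carton top edges read off the picture
for q in((330,132),(523,132),(523,458),(330,458)): print(ray(f,u-100+q[0]/4,v-75+q[1]/4,33).round(1))
E
```

```text
80 [ 607.9 -147.9] [40.7 77.4] 9.0
100 [ 605.6 -148.8] [46.2 78.2] 7.4
115 [ 605.7 -148.5] [46.7 79. ] 6.9
[ 577.1 -110.4]
[ 624.4 -103.9]
[ 637.8 -187.6]
[ 587.2 -194.6]
```

```bash
python3 -m jog '[[[0.004,-0.001,-0.05],-0.5,0.066],[[0.004,-0.001,-0.1],-0.5,0.066],[[0.004,-0.001,-0.15],-0.5,0.066],[[0.004,-0.001,-0.2],-0.5,0.066],[[0.004,-0.001,-0.235],-0.5,0.066],[[0.004,-0.001,-0.25],-0.5,0.066],[[0.004,-0.001,-0.256],-0.5,0.066],[[0.004,-0.001,-0.256],-0.5,0.066]]' 30;  python3 -m jog '[[[0,0,0],0,0.06],[[0,0,0],0,0.054],[[0,0,0],0,0.048],[[0,0,0],0,0.044],[[0,0,0],0,0.044]]' 30; python3 -m jog '[[[0,0,0.003],0,0.044],[[0,0,0.01],0,0.044],[[0,0,0.03],0,0.044],[[0,0,0.07],0,0.044],[[0,0,0.12],0,0.044],[[0,0,0.17],0,0.044],[[0,0,0.19],0,0.044],[[0,0,0.19],0,0.044]]' 40
```

```text
clock: 47.65
tool_pos: [606.8, -149.9, -29.0]
ee_rot: [179.9, 0.0, 97.3]
contact_force: [-0.4, 1.2, -0.5]
finger_gap: 66.3
gripper_force: 0.0
clock: 48.28
tool_pos: [606.6, -150.3, -28.9]
ee_rot: [179.9, 0.0, 97.2]
contact_force: [-1.0, -0.3, 7.0]
finger_gap: 51.2
gripper_force: 32.1
clock: 49.28
tool_pos: [607.0, -150.4, 162.0]
ee_rot: [179.8, 0.1, 97.2]
contact_force: [0.2, -0.5, -0.7]
finger_gap: 51.4
gripper_force: 42.1
```

```bash
python3 -m jog '[[[-0.005,0.03,0],2,0.044],[[-0.012,0.075,0],7,0.044],[[-0.024,0.125,0],12,0.044],[[-0.036,0.175,0],18,0.044],[[-0.048,0.225,0],24,0.044],[[-0.06,0.275,0],30,0.044],[[-0.072,0.325,0],36,0.044],[[-0.084,0.37,0],42,0.044]]'; python3 -m jog '[[[-0.012,0.05,0],5,0.044],[[-0.024,0.095,0],7.5,0.044],[[-0.034,0.12,0],7.5,0.044],[[-0.034,0.122,0],7.5,0.044],[[-0.034,0.122,0],7.5,0.044]]'; python3 - <<'E'
from trays import *
print(arm.sense()["tool_pos"]); f=grab("wrist","wct"); trays(f,135);trays(f,115)
E
```

```text
clock: 50.28
tool_pos: [520.6, 221.3, 158.5]
ee_rot: [-179.9, -0.1, 139.5]
contact_force: [0.7, -0.5, 0.3]
finger_gap: 51.4
gripper_force: 42.1
clock: 50.9
tool_pos: [487.7, 341.2, 159.0]
ee_rot: [-179.9, -0.0, 146.7]
contact_force: [0.8, -0.1, -0.3]
finger_gap: 51.3
gripper_force: 42.1
[487.69056389 341.19863245 159.00832773]
carton (np.int64(323), np.int64(134)) [434.9 381.3] [ 73.9 104.8] 56.9
slab (np.int64(189), np.int64(240)) [612.9 256.2] [759.4 354.1] 56.9
large no (np.int64(362), np.int64(285)) [189 181 145]
small (np.int64(84), np.int64(351)) [612.9 256.2] [759.4 354.1] 56.9
weight (np.int64(265), np.int64(380)) [612.9 256.2] [759.4 354.1] 56.9
carton no (np.int64(323), np.int64(134)) [117 107  94]
slab (np.int64(189), np.int64(240)) [447.9 224.3] [81.9 85.5] 24.8
large no (np.int64(362), np.int64(285)) [189 181 145]
small (np.int64(84), np.int64(351)) [634.6 242.1] [759.4 302.3] 56.9
weight (np.int64(265), np.int64(380)) [634.6 242.1] [759.4 302.3] 56.9
```

```bash
python3 -m jog '[[[-0.03,0.022,-0.005],0,0.044],[[-0.052,0.039,-0.02],0.2,0.044],[[-0.052,0.0394,-0.06],0.2,0.044],[[-0.052,0.0394,-0.11],0.2,0.044],[[-0.052,0.0394,-0.15],0.2,0.044],[[-0.052,0.0394,-0.17],0.2,0.044],[[-0.052,0.0394,-0.18],0.2,0.044],[[-0.052,0.0394,-0.18],0.2,0.044]]'; python3 -m jog '[[[0,0,-0.002],0,0.044],[[0,0,-0.004],0,0.044],[[0,0,-0.006],0,0.044],[[0,0,-0.006],0,0.044]]';python3 -m jog '[[[0,0,-0.001],0,0.044],[[0,0,-0.002],0,0.044],[[0,0,-0.002],0,0.044]]'
```

```text
clock: 51.95
tool_pos: [436.3, 380.5, -20.1]
ee_rot: [-180.0, -0.0, 146.9]
contact_force: [0.1, 0.2, -0.1]
finger_gap: 51.5
gripper_force: 42.1
clock: 52.45
tool_pos: [436.0, 381.3, -25.9]
ee_rot: [-180.0, 0.0, 146.9]
contact_force: [-0.5, -1.7, 0.6]
finger_gap: 51.2
gripper_force: 42.1
clock: 52.82
tool_pos: [436.0, 381.2, -28.0]
ee_rot: [-180.0, -0.0, 146.9]
contact_force: [0.2, 0.1, 0.0]
finger_gap: 51.4
gripper_force: 42.1
```

```bash
python3 -m jog '[[[0,0,-0.001],0,0.044],[[0,0,-0.0015],0,0.044],[[0,0,-0.0015],0,0.044]]'; python3 -m jog '[[[0,0,0],0,0.053],[[0,0,0],0,0.055],[[0,0,0],0,0.056],[[0,0,0.005],0,0.058],[[0,0,0.02],0,0.065],[[0,0,0.06],0,0.075],[[0,0,0.11],0,0.075],[[0,0,0.17],0,0.075]]' 30;  python3 -m jog '[[[0.02,-0.015,0.05],0,0.075],[[0.03,-0.022,0.07],0,0.075],[[0.03,-0.022,0.07],0,0.075]]'; python3 - <<'E'
from h import *
from trays import *
f=grab("wrist","wfin");s=arm.sense();print(s["tool_pos"])
t=grab("top","tfin");g=grab("scene","sfin")
I=f["frame"];u,v=proj(f,(435,381,33)).astype(int)
D=(I.max(2)<100).astype(np.uint8);M=np.zeros_like(D);M[v-60:v+60,u-60:u+60]=1
for th in(85,100,115,135):
    D=(I.max(2)<th).astype(np.uint8)*M
    for c in sorted(cv2.findContours(D,0,1)[0],key=cv2.contourArea)[-1:]:
        for z in(33,6): r=cv2.minAreaRect(plane(f,c,z));print(th,z,np.round(r[0],1),np.round(r[1],1),round(r[2],1))
# others from wrist/scene by colour
for n,F in(("scene",g),("top",t)):
    J=F["frame"].astype(int)
    G=(J[...,1]-J[...,0]>25).astype(np.uint8);M=np.zeros_like(G);a,b=proj(F,(480.6,51,43)).astype(int);M[b-30:b+30,a-30:a+30]=1
    cc=cv2.findContours(G*M,0,1)[0]
    if cc:r=cv2.minEnclosingCircle(plane(F,max(cc,key=cv2.contourArea),43));print(n,"lid",r)
    for k,p in dict(weight=(615,188,35),large=(576.5,335,69),slab=(447,223,21),carton=(435,381,33)).items(): a,b=proj(F,p).astype(int);print(n,k,(a,b),F["frame"][b,a])
E
```

```text
clock: 53.2
tool_pos: [436.1, 381.4, -28.8]
ee_rot: [180.0, 0.0, 146.9]
contact_force: [-1.3, -1.6, 5.9]
finger_gap: 51.2
gripper_force: 42.8
clock: 54.2
tool_pos: [435.6, 380.9, 142.8]
ee_rot: [-180.0, -0.0, 146.9]
contact_force: [0.4, 1.9, 0.3]
finger_gap: 74.9
gripper_force: 0.0
clock: 54.58
tool_pos: [467.2, 359.4, 213.0]
ee_rot: [179.8, 0.1, 146.9]
contact_force: [-0.5, 0.7, -1.5]
finger_gap: 74.9
gripper_force: 0.0
[466.19619939 359.2698591  211.27784965]
85 33 [421.7 355.6] [ 6.7 79.4] 57.1
85 6 [423.1 352.1] [ 7.2 85.3] 57.1
100 33 [432.3 382.8] [67.1 95.4] 56.9
100 6 [434.5 381.3] [ 72.1 102.5] 56.9
115 33 [432.3 382.6] [68.6 97.4] 57.0
115 6 [434.5 381.2] [ 73.8 104.7] 57.0
135 33 [432.3 382.6] [70.3 97.3] 56.9
135 6 [434.5 381.1] [ 75.5 104.5] 56.9
scene lid ((477.1694030761719, 41.53253936767578), 21.609760284423828)
scene weight (np.int64(313), np.int64(175)) [202 163 108]
scene large (np.int64(274), np.int64(138)) [218 199 158]
scene slab (np.int64(250), np.int64(192)) [43 41 35]
scene carton (np.int64(221), np.int64(155)) [191 167 132]
top lid ((476.077880859375, 46.358829498291016), 21.125802993774414)
top weight (np.int64(274), np.int64(195)) [236 207 142]
top large (np.int64(223), np.int64(186)) [230 231 200]
top slab (np.int64(243), np.int64(242)) [37 41 33]
top carton (np.int64(192), np.int64(226)) [220 205 169]
```

```bash
python3 - <<'E'
from h import *
from trays import *
f=grab("wrist");I=f["frame"];u,v=proj(f,(435,381,33)).astype(int)
m=(I.max(2)<125).astype(np.uint8);M=np.zeros_like(m);M[v-75:v+75,u-75:u+75]=1
cs,h=cv2.findContours(m*M,cv2.RETR_CCOMP,1)
for c in sorted([c for c,q in zip(cs,h[0]) if q[3]>=0],key=cv2.contourArea)[-3:]:
    r=cv2.minAreaRect(plane(f,c,33));print(np.round(r[0],1),np.round(r[1],1),round(r[2],1))
E
```

```text
[434.3 361.7] [2.7 2.7] 11.5
[436.3 382.6] [40.8 73. ] 57.1
[435.9 382.9] [54.2 86. ] 57.0
```

```bash
python3 -c "
from station import arm
print(arm.sense()['clock'],arm.sign_off())"
```

```text
the job is handed in; nothing more can be done
54.775 None
```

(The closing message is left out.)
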